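# Unpin the loading beam and hold it balanced over its stand

## Task

Draw the red-knobbed arrest pin up out of the loading beam and park it in the notch at the side of its post, hanging upright by its collar. Then lift the beam out by its balance point, level all the way, and finish while holding it like that, still and level, straight above its stand with its trunnions about 8 cm above the vee bearings, so that I can wipe the bearings. Leave the other loose things on the bench where they lie.

Things in the scene. Friction and masses are not known exactly. Their poses are not given: they have to be found in the camera images.
- stand: Fixed green stand of a lever-loading rig. Base 430 x 110 x 14; origin under its middle on the bench, x along the beam towards the arrest post, y across (faces the robot within 20 degrees), z up. Two vee bearings at x = -150, y = +-23 (13 thick, tops 76 up); steel arrest post 40 x 40 at x = +170, 60 up, with the parking lug on its +y side. Nothing fixed on it is higher than 80.
- bearing (a point): Middle point between the two vee bearings, on the axis of a seated trunnion, 70 above the bench; axes as the stand.
- bore (a point): Mouth of the bore in the top of the arrest post, 60 above the bench (11.5 diameter, 34 deep); axes as the stand.
- notch (a point): Pin axis when parked, at the lug's top face, 80 above the bench, 66 to the +y side of the bore. Steel lug 44 wide, 8 thick; its U notch is 13 wide, closed end 59 and open end 86 to the +y side of the bore: the shank slides in from +y or is let down from above; the collar then rests on the lug, the tip 20 above the base. Axes as the stand.
- beam: Loose aluminium beam, 412 x 16 x 20, 0.40 kg bare. Origin on the trunnion axis at mid-height, x along the long arm, z up: from x = -60 to +352, z = -10 to +10. Pin hole 11.5 at x = 320 in a boss 36 long, 30 wide. Bare, it balances at x = 121; the brass weight is as heavy, so both together balance midway between x = 121 and the weight's centre. Seated: level, underside 60 above the bench.
- trunnion (a point): Middle of the beam's trunnion (beam x = 0; 10 diameter, 64 wide, with an 18 sleeve between the bearings); at bearing when seated. It lies in the open vees, and the boss on the post, by weight alone. At beam x = -45 is a hook block, 22 wide, with a small hook down to z = -39.
- weight (a joint): How far along the beam the brass weight is clamped: its centre is at beam x = 200 mm + this value (in m; 0 to 0.075). A disc round the bar, 50 diameter, 28 long along the bar, 0.40 kg, thumb screw on top up to 37 above the beam axis. Clamped: shifts only at about 25 N.
- weight_center (a point): Centre of the brass weight, on the beam's axis.
- pin: Loose steel arrest pin, 0.07 kg. Origin on its axis at the underside of the collar, z up towards the knob. Shank 10 diameter, 46 long below the origin with a tapered tip; collar 24 diameter, 6 thick; red knob 17 diameter from 6 to 44 above the origin. At the start it stands upright through the beam's hole into the bore with the collar on the beam's top, 80 above the bench.
- disc_a: Bystander: larger dark slotted disc weight, 64 diameter, 18 tall, lying on the bench on the robot's side of the stand; origin under its centre.
- disc_b: Bystander: smaller dark slotted disc weight, 52 diameter, 14 tall, next to it; origin under its centre.
- dividers: Bystander: steel dividers, 170 long, lying on the bench beyond the stand; origin at about mid-length, x towards the points.
- clamp: Bystander: blue C-clamp lying flat on the bench on the left, about 140 x 95, 18 tall; origin near its middle.
- strip: Bystander: dark steel test strip 240 x 25 x 6 lying on the bench on the right; origin under its centre.
- spanner: Bystander: open-end spanner, 150 long, lying at the left front; origin near its middle.
Mind the look-alikes: they are no part of the job. Leave any green look-alike of the pin alone.

How it is judged:
By the outcome, as a careful person would: the job done as asked, in the order asked, and still so for the second after the job is handed in, while the arm keeps its last pose, push and grip.
It also fails if it takes over 51 s, if anything falls off the work surface, if the arm or the gripper's body presses on something with over 40 N, if the wrist force passes 120 N, or if a joint passes its speed limit or range.

## Robot

A 6-joint arm with a two-finger parallel gripper is mounted at the origin on the work surface. World frame = base frame: x ahead of the robot, y to its left, z up, the work surface at z = 0. Lengths are in m, angles in rad, forces in N, time in s.
With the tool pointing down it reaches from about 0.275 to 1 m from the base axis. Payload 8.4 kg.
Tool frame: the origin (TCP) lies on the centre line of the jaws, within the pads' length; the fingertips stand 17 mm ahead of it and the grasp point (between the pads) lies 2 mm behind it (bot.tcp_to_tips is the y of the fingertips in the tool frame, in m); y points along the fingers, z is the direction in which the jaws open and shut, and the axes are right-handed (so a half turn about y gives the same grasp; the last joint's range is limited). The gripper opens to 85 mm and grips with 20 to 120 N. Pads are 22 mm wide; open, the fingers measure 114 mm over their backs; the gripper's body (76 mm by 85 mm) begins 54 mm behind the grasp point. The pads swing forward as they close: fully open they stand 13 mm farther back than shut.
Start: joints at [-1.286, 0.353, 1.633, -0, 1.155, -0.002], TCP at [0.177, -0.599, 0.248] pointing down, gripper open.
Joint ranges: [-2.63, 2.63], [-0.92, 2.1], [0.06, 2.66], [-1.3, 4.44], [0, 2.69], [-3.02, 3.02]. Speed limits (rad/s): [2.22, 2.22, 2.79, 3.14, 3.14, 3.14].

## Interface

Orientations are given as a unit quaternion [x, y, z, w].
In Python, from workcell import bot, hand, kinematics, get_obs, vision, hand_in gives the robot as it stands. The module is installed in compiled form; this text tells all that it offers. Calls block until the motion is done:
- bot.reach(position, orientation): joint-space move of the TCP to a pose.
- bot.servo_line(position, ori=None, velocity=0.15): straight line of the TCP; ori=None keeps the orientation; velocity is the mean speed in m/s.
- bot.goto_joints(angles): joint-space move.
- hand.move_gripper(opening, strength=None): finger opening in m; strength is the grip in N (None keeps the last); returns when the fingers have stopped.
- bot.dwell(seconds).
- kinematics.solve_ik(position, orientation): joint angles nearest the present ones, or None.
- get_obs(): the state.
- vision.read_camera(name): name is "scene" or "side" or "wrist"; returns a dict with "frame" (420x560x3 uint8, red, green, blue), "intrinsics" (3x3 intrinsics, pixels), "dist" ([k1, k2, p1, p2, k3] as OpenCV has them; the pictures are not rectified), "view" (4x4, takes a point from world to camera coordinates). Camera axes: x right, y down, z forward; pixel columns grow to the right and rows downward; lengths in m; the calibration is good to about 2 mm. A picture is of the moment at which its call begins. There is no depth.
A pose or a line that the arm cannot do raises bot.IKError and nothing moves.
- hand_in(): hands the job in, once; it reports no verdict.
The state is a dict: "time_s": time; "joint_pos": joint angles; "joint_vel": joint speeds; "joint_efforts": joint torques, N m; "position": TCP position; "orientation": TCP orientation; "wrist_force": force on the tool from outside, world axes, zero at the start; "ft_torque": the same for the moment, N m; "gripper_width": finger opening in m.
Only numpy, scipy, OpenCV 4.12 (cv2) and the standard library are available. Lean on these libraries where they do the work, as an engineer would, in place of code of your own. Each camera call takes 0.05 s, during which the arm holds its last target.

## Working session

There is one attempt and no reset: what is moved stays moved. The work goes in short steps, each a Python script; the robot and the scene stay as the last script left them, time stands still between calls to the robot, and variables do not carry over. Pictures are saved under pics/ and viewed, and the job is handed in when it is done.

```bash
mkdir -p pics; ls; cat > h.py <<'E'
import numpy as np, cv2
from workcell import bot, hand, kinematics, get_obs, vision, hand_in
def snap(name,fn):
    d=vision.read_camera(name)
    cv2.imwrite('pics/'+fn,cv2.cvtColor(d['frame'],cv2.COLOR_RGB2BGR)); np.savez('pics/'+fn[:-4]+'.npz',**{k:np.array(v) for k,v in d.items()})
    return d
def load(fn): 
    z=np.load('pics/'+fn+'.npz'); return {k:z[k] for k in z.files}
def ray(d,uv):
    K=np.array(d['intrinsics'],float);D=np.array(d['dist'],float);V=np.array(d['view'])
    p=cv2.undistortPoints(np.array([[uv]],float),K,D)[0,0]
    R=V[:3,:3];t=V[:3,3]
    return -R.T@t, (lambda v:v/np.linalg.norm(v))(R.T@np.array([p[0],p[1],1.]))
def onz(d,uv,z):
    o,r=ray(d,uv); return o+r*(z-o[2])/r[2]
def tri(*rs):
    A=0;b=0
    for o,r in rs:
        P=np.eye(3)-np.outer(r,r);A=A+P;b=b+P@o
    x=np.linalg.solve(A,b)
    return x,[np.linalg.norm((np.eye(3)-np.outer(r,r))@(x-o)) for o,r in rs]
def proj(d,p):
    V=np.array(d['view']);rv,_=cv2.Rodrigues(V[:3,:3])
    return cv2.projectPoints(np.array(p,float).reshape(-1,1,3),rv,V[:3,3],np.array(d['intrinsics'],float),np.array(d['dist'],float))[0][:,0]
E
python3 - <<'E'
from h import *
for n in ['scene','side','wrist']:
    d=snap(n,n+'0.png'); V=d['view'];print(n,-V[:3,:3].T@V[:3,3],V[2,:3])
o=get_obs();print(o)
E
```

```text
pics
scene [0.92051288 0.82635545 0.64939239] [-0.38623691 -0.76054243 -0.52191595]
side [-0.01074269  0.93493746  1.24607015] [ 0.3159578  -0.59378164 -0.73999597]
wrist [ 0.25780633 -0.57567951  0.37405528] [-0.31337266 -0.09279343 -0.94508569]
{'time_s': 0.15, 'joint_pos': array([-1.28643316e+00,  3.53468462e-01,  1.63396136e+00,  3.91445352e-06,
        1.15522006e+00, -2.40590738e-03]), 'joint_vel': array([-8.25432335e-05, -8.90705380e-04, -3.08398568e-03,  1.03294507e-03,
        5.90635736e-05,  1.50932003e-03]), 'joint_efforts': array([ 1.49325886e-03, -6.05633354e+01, -3.42338061e+01,  1.00996463e-04,
        6.14344914e-03,  4.42151293e-05]), 'position': array([ 0.1766834 , -0.59914084,  0.24774783]), 'orientation': array([-0.10109183,  0.70022072, -0.6994802 ,  0.10098929]), 'wrist_force': array([ 0.19690368, -0.0094249 ,  0.50325378]), 'ft_torque': array([ 0.02378197, -0.03009628,  0.0111402 ]), 'gripper_width': 0.08508729067412847}
```

View pics/scene0.png

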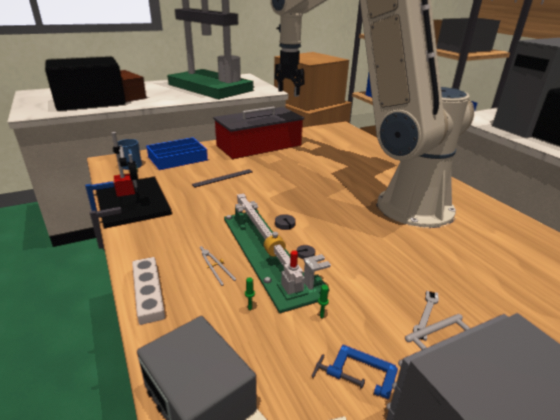

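View pics/side0.png

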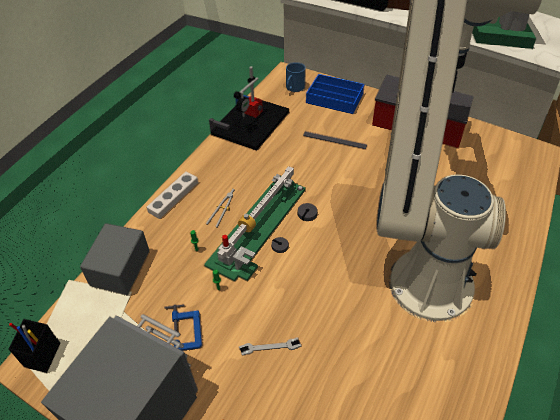

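View pics/wrist0.png

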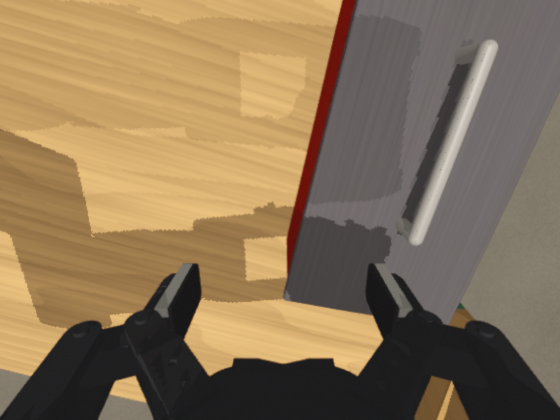

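The rig shows in the scene view around px (245-325, 195-305) with the red knob at about (294,258). In the side view it spans (205-305, 168-278), with the knob at about (225,240). I'll take a rough fix of the knob, the stand outline and the weight.

```bash
python3 - <<'E'
from h import *
for n,(x0,y0,x1,y1) in {'scene':(215,180,340,320),'side':(175,155,325,290)}.items():
    d=load(n+'0');f=d['frame'][y0:y1,x0:x1]
    cv2.imwrite(f'pics/{n}0c.png',cv2.cvtColor(cv2.resize(f,None,fx=4.2,fy=4.2,interpolation=cv2.INTER_CUBIC),cv2.COLOR_RGB2BGR))
def cen(d,box):
    x0,y0,x1,y1=box;h=cv2.cvtColor(d['frame'],cv2.COLOR_RGB2HSV);
    m=((h[...,0]<6)|(h[...,0]>174))&(h[...,1]>150)&(h[...,2]>60)
    m2=np.zeros_like(m);m2[y0:y1,x0:x1]=m[y0:y1,x0:x1];ys,xs=np.nonzero(m2);print(len(xs),xs.min(),xs.max(),ys.min(),ys.max());return xs.mean(),ys.mean()
s=load('scene0');t=load('side0')
a=cen(s,(270,240,320,280));b=cen(t,(210,225,240,255))
print(a,b,tri(ray(s,a),ray(t,b)))
E
```

```text
98 291 297 251 266
58 222 228 235 246
(np.float64(293.6734693877551), np.float64(258.05102040816325)) (np.float64(224.98275862068965), np.float64(240.27586206896552)) (array([0.5664447 , 0.20455302, 0.10558757]), [np.float64(0.0015018590540703258), np.float64(0.0015018590540702935)])
```

View pics/scene0c.png

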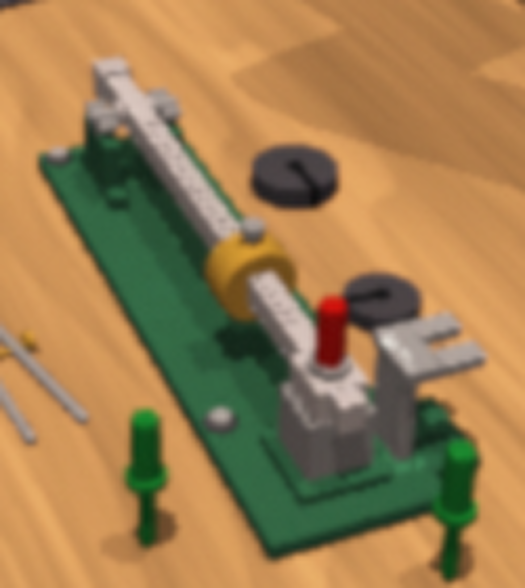

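View pics/side0c.png

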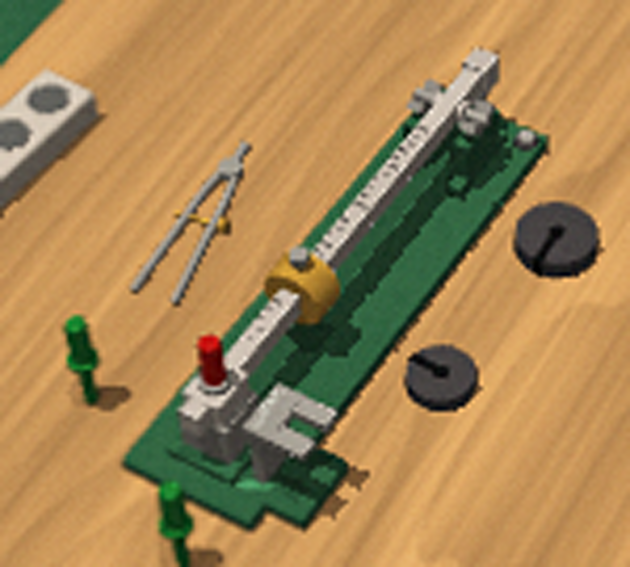

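```bash
python3 - <<'E'
from h import *
from scipy.spatial.transform import Rotation as R
s=load('scene0');t=load('side0')
sc=lambda u,v:(215+u/4.2,180+v/4.2); sd=lambda u,v:(175+u/4.2,155+v/4.2)
tr=onz(t,sd(452,106),.07);print('trun side',tr,'scene',onz(s,sc(133,110),.07))
pin=np.array([.5664,.2046,.08])
ex=pin-tr;print('yaw',np.degrees(np.arctan2(ex[1],ex[0])),np.hypot(*ex[:2]))
print('weight',tri(ray(s,sc(248,275)),ray(t,sd(302,290))))
for a,b in [((146,445),(76,335)),((458,480),(172,505))]: print('green',tri(ray(s,sc(*a)),ray(t,sd(*b))))
o=get_obs();Rt=R.from_quat(o['orientation']).as_matrix();print(Rt)
w=load('wrist0');V=w['view'];C=-V[:3,:3].T@V[:3,3]
print('cam in tool',Rt.T@(C-o['position']),'\n',Rt.T@V[:3,:3].T, w['intrinsics'],w['dist'])
E
```

```text
trun side [ 0.55122837 -0.11718924  0.07      ] scene [ 0.55326116 -0.10813944  0.07      ]
yaw 87.30063412793201 0.3221466950327701
weight (array([0.56155062, 0.09428471, 0.06566529]), [np.float64(0.0006170334848854795), np.float64(0.0006170334848855428)])
green (array([0.67735555, 0.21102877, 0.07129443]), [np.float64(0.0037662553117424336), np.float64(0.0037662553117425385)])
green (array([0.54176616, 0.29926365, 0.06823268]), [np.float64(0.0025471450017658147), np.float64(0.002547145001765758)])
[[-9.59163211e-01 -2.93165762e-04  2.82853051e-01]
 [-2.82853203e-01  1.01578133e-03 -9.59162673e-01]
 [-6.12319322e-06 -9.99999441e-01 -1.05722296e-03]]
cam in tool [-0.08444702 -0.12630733  0.0003091 ] 
 [[ 3.84521082e-04  9.45083679e-01  3.26828230e-01]
 [-1.57702068e-03 -3.26827274e-01  9.45082772e-01]
 [ 9.99998683e-01 -8.78819127e-04  1.36474453e-03]] [[293.43423991   0.         283.01956081]
 [  0.         293.43423991 204.97732881]
 [  0.           0.           1.        ]] [-0.02848239  0.          0.          0.          0.        ]
```

```bash
cat >> h.py <<'E'
from scipy.spatial.transform import Rotation as Rot
def quat(yaw):  # yaw of stand x axis (rad); tool z=-stand y
    ex=np.array([np.cos(yaw),np.sin(yaw),0]);ey=np.array([-ex[1],ex[0],0])
    return Rot.from_matrix(np.c_[-ex,[0,0,-1],-ey]).as_quat()
E
python3 - <<'E'
from h import *
q=quat(np.radians(87.5))
for p in ([.56,.085,.28],[.566,.2046,.107],[.5,.2076,.107],[.56,.05,.07],[.56,.05,.15]): print(kinematics.solve_ik(np.array(p),q))
t0=get_obs()['time_s'];bot.reach(np.array([.56,.085,.28]),q);print(get_obs()['time_s']-t0, get_obs()['position'])
bot.dwell(.2);snap('wrist','w1.png')
E
```

```text
[ 1.47987666e-01  2.32601578e-01  1.72605034e+00 -4.44089210e-16
  1.18294073e+00  1.91620898e-01]
[ 3.44376446e-01  4.81653707e-01  1.79381747e+00 -4.44089210e-16
  8.66121473e-01  3.88009677e-01]
[ 3.90770090e-01  4.05209266e-01  1.92703002e+00 -4.44089210e-16
  8.09353364e-01  4.34403322e-01]
[ 8.63816213e-02  4.87709247e-01  1.89918885e+00 -4.44089210e-16
  7.54694562e-01  1.30014853e-01]
[ 8.63816213e-02  3.71188051e-01  1.85519775e+00 -4.44089210e-16
  9.15206857e-01  1.30014853e-01]
2.7667 [0.56011551 0.08428064 0.27993119]
```

View pics/w1.png

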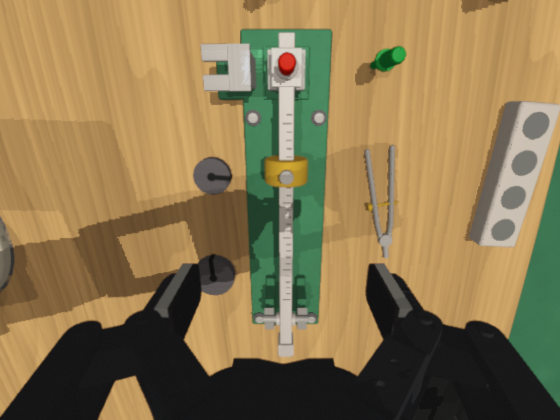

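The wrist view shows the whole rig: knob at (287,64), brass weight at (286,171), trunnion at (286,320), lug U at about (228,67) opening left (towards the robot).

```bash
python3 - <<'E'
from h import *
d=load('w1');f=d['frame']
def up(x0,y0,x1,y1,fn,k):
    cv2.imwrite('pics/'+fn,cv2.cvtColor(cv2.resize(f[y0:y1,x0:x1],None,fx=k,fy=k,interpolation=cv2.INTER_CUBIC),cv2.COLOR_RGB2BGR))
up(195,30,325,115,'w1a.png',6);up(240,140,340,215,'w1b.png',6);up(240,290,340,365,'w1c.png',6)
E
```

```text
(no output)
```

View pics/w1a.png

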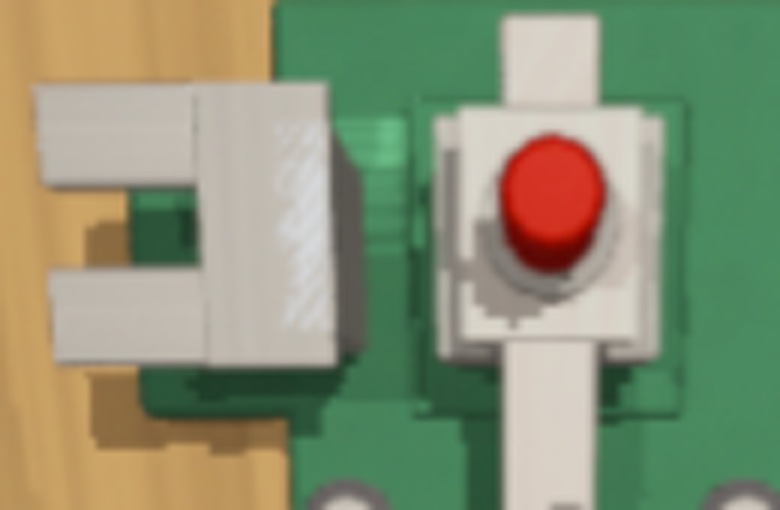

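View pics/w1b.png

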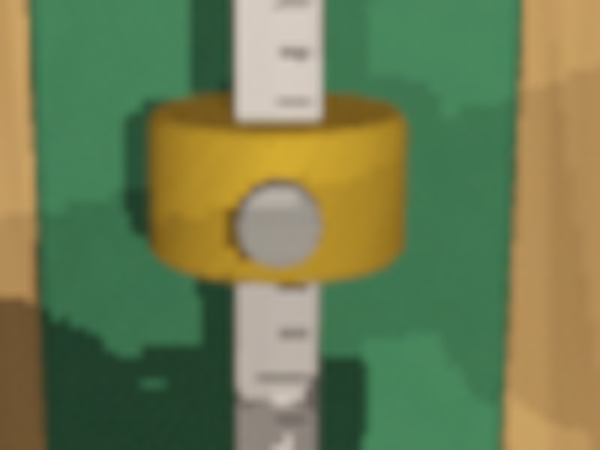

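View pics/w1c.png

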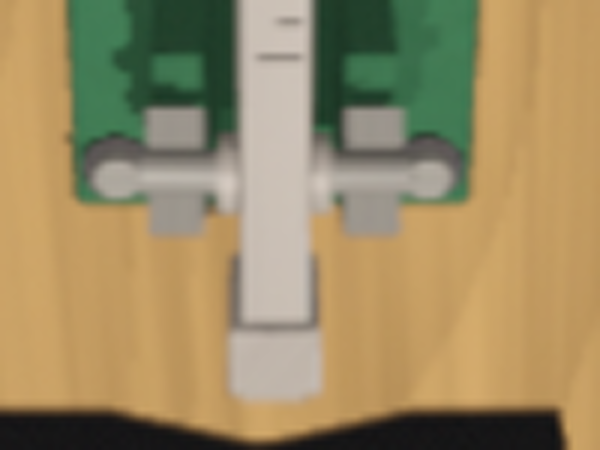

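```bash
python3 - <<'E'
from h import *
d=load('w1')
A=lambda u,v:(195+u/6,30+v/6);B=lambda u,v:(240+u/6,140+v/6);C=lambda u,v:(240+u/6,290+v/6)
knob=onz(d,A(553.5,188),.124);print('knob',knob)
far=onz(d,A(550,15),.08);near=onz(d,C(276,398),.08);n2=onz(d,C(274,327),.08)
tr=onz(d,C(275.5,173),.07)
tt=onz(d,C(276,173),.08)
boss=onz(d,A(551,(107+338)/2),.08)
print('far',far,'near',near,n2,'L',np.linalg.norm(far-near),np.linalg.norm(far-n2));print('trun',tr,'boss',boss)
print('boss length',onz(d,A(551,107),.08)-onz(d,A(551,338),.08))
beammid=onz(d,A(550,460),.08)
# axis using beam edges
print('beamw',onz(d,A(503,460),.08),onz(d,A(598,460),.08),onz(d,C(240,60),.08),onz(d,C(312,60),.08))
b1=(onz(d,A(503,460),.08)+onz(d,A(598,460),.08))/2;b2=(onz(d,C(240,60),.08)+onz(d,C(312,60),.08))/2
y=np.arctan2(*(b1-b2)[1::-1]);print('yaw beam edges',np.degrees(y))
for p in (far,boss,knob): e=p-tr;print(np.degrees(np.arctan2(e[1],e[0])),np.hypot(*e[:2]))
ex=np.array([np.cos(y),np.sin(y),0])
w1=onz(d,B(278,117),.07);w2=onz(d,B(278,255),.07);sc=onz(d,B(279,225),.107)
for n,p in dict(w1=w1,w2=w2,screw=sc).items(): print(n,p,'from trun',(p-tr)@ex,'from boss',320+1000*(p-boss)@ex)
n1=onz(d,A(199,187),.08);n2=onz(d,A(200,267),.08);ey=np.array([-ex[1],ex[0],0])
print('notch width',(n1-n2)@ex,'closed',((n1+n2)/2-boss)@ey,((n1+n2)/2-boss)@ex,'vs knob',((n1+n2)/2-knob)@ey,((n1+n2)/2-knob)@ex)
o=onz(d,A(48,228),.08);print('open',(o-boss)@ey)
print('notch world',(n1+n2)/2+ey*.007)
print((onz(d,A(36,85),.08)-onz(d,A(55,363),.08))@ex,onz(d,A(36,85),.08),onz(d,A(328,85),.08))
print('proj tip err cam', -d['view'][:3,:3].T@d['view'][:3,3])
E
```

```text
knob [0.56942963 0.20328968 0.124     ]
far [0.5707697  0.23480054 0.08      ] near [ 0.55302114 -0.17708345  0.08      ] [ 0.55345776 -0.15499496  0.08      ] L 0.41226622274954383 0.390179752798507
trun [ 0.55542721 -0.1184244   0.07      ] boss [0.56964571 0.20336174 0.08      ]
boss length [0.00147656 0.03607432 0.        ]
beamw [0.55961995 0.16528316 0.08      ] [0.57635249 0.16453652 0.08      ] [ 0.54908996 -0.07859073  0.08      ] [ 0.56505549 -0.07932035  0.08      ]
yaw beam edges 87.43760243146265
87.51289479817554 0.35355798973061986
87.46996398954 0.32210012154539697
87.50780642779276 0.32201865743626973
w1 [0.56526405 0.10687432 0.07      ] from trun 0.2255132258589599 from boss 223.4131556912397
w2 [0.56413814 0.07954698 0.07      ] from trun 0.19816287497768595 from boss 196.06280480996577
screw [0.56451169 0.09472382 0.107     ] from trun 0.2133412410199463 from boss 211.24117085222616
notch width 0.012524588965876127 closed 0.05970727200630448 -0.000610482343854396 vs knob 0.05949463278827238 -0.0005288278830507861
open 0.08553026850505129
notch world [0.50297784 0.20573418 0.08      ]
0.04356666931505416 [0.48494248 0.22855572 0.08      ] [0.5335071  0.22610609 0.08      ]
proj tip err cam [0.5639308  0.16856143 0.40638344]
```

Measured sizes match the given ones: beam length 412.3, boss 36.1, notch width 12.5, closed end 59.6. The pin is at (0.5695, 0.2033), yaw is 87.5°, and the weight is at beam x ≈ 210.5. Next is the knob grasp.

```bash
python3 - <<'E'
from h import *
q=quat(np.radians(87.5))
print('tips',bot.tcp_to_tips)
P=np.array([.5695,.2033,.0])
hand.move_gripper(.045,30)
bot.reach(P+[0,0,.17],q)
bot.servo_line(P+[0,0,.112],velocity=.08)
f0=get_obs()['wrist_force'];print(f0,get_obs()['position'],bot.tcp_to_tips)
hand.move_gripper(.0,20)
bot.dwell(.2)
o=get_obs();print(o['time_s'],o['gripper_width'],o['wrist_force']-f0,o['ft_torque'],o['position'],bot.tcp_to_tips)
snap('wrist','w2.png')
E
```

```text
tips 0.017
[ 0.07466724 -0.83339319  1.28427932] [0.56978368 0.2034563  0.11220781] 0.017
5.7667 0.01625349922638534 [-1.042166    1.04242238  2.98655796] [0.07479701 0.05660127 0.02470335] [0.56976402 0.20343615 0.11244986] 0.017
```

View pics/w2.png

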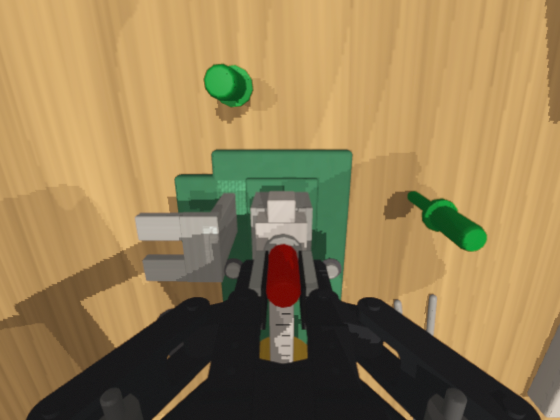

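The red knob sits between the pads, and closing them left under 1.1 N sideways. I'll tighten the grip and draw the pin straight up.

```bash
python3 - <<'E'
from h import *
P=np.array([.5695,.2033,.0])
hand.move_gripper(.0,60); bot.dwell(.15)
f0=get_obs()['wrist_force']
for z in (.135,.178):
    bot.servo_line(P+[0,0,z],velocity=.06)
    o=get_obs();print(o['position'],o['wrist_force']-f0,o['gripper_width'])
bot.dwell(.2);o=get_obs();print(o['time_s'],o['wrist_force']-f0,o['gripper_width'])
snap('wrist','w3.png');snap('side','s3.png')
d=load('s3');cv2.imwrite('pics/s3c.png',cv2.cvtColor(cv2.resize(d['frame'][155:290,175:325],None,fx=4,fy=4,interpolation=cv2.INTER_CUBIC),cv2.COLOR_RGB2BGR))
E
```

```text
[0.56956329 0.20330638 0.13527106] [ 0.08003747  1.33634713 -9.39406976] 0.015112991455750246
[0.56928213 0.20321766 0.17778779] [ 1.09266725 -0.0189361  -8.25968252] 0.01496389841905068
7.7833 [ 0.05129463  0.17700088 -8.74952265] 0.015215023101869198
```

View pics/w3.png

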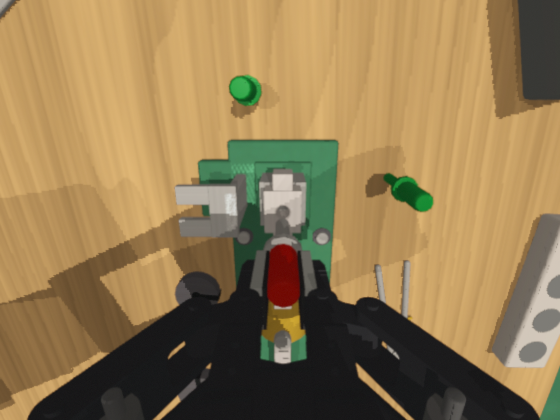

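View pics/s3c.png

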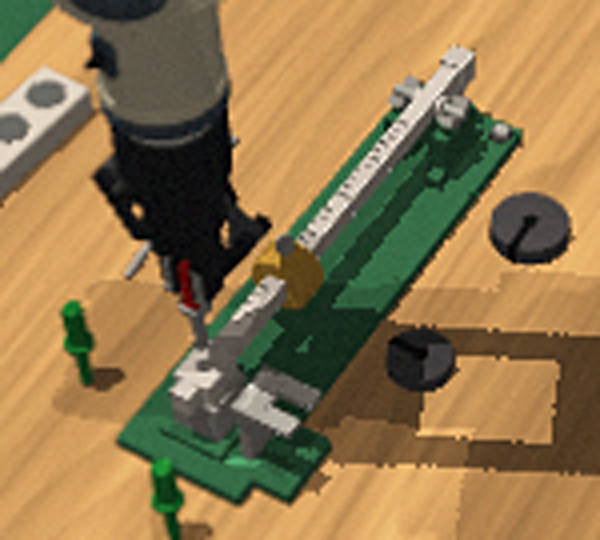

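The pin is out and hangs upright (it slopes like the upright green pins in the side view, about (185,275)→(200,340)). The boss is still on its post. Moving over the notch.

```bash
python3 - <<'E'
from h import *
y=np.radians(87.5);ey=np.array([-np.sin(y),np.cos(y),0])
N=np.array([.5695,.2033,.0])+.066*ey;print(N)
bot.servo_line(N+[0,0,.178],velocity=.06);bot.dwell(.2)
o=get_obs();print(o['time_s'],o['position'],o['wrist_force'])
f0=o['wrist_force']
bot.servo_line(N+[0,0,.160],velocity=.05)
snap('wrist','w4.png');snap('scene','c4.png')
d=load('c4');cv2.imwrite('pics/c4c.png',cv2.cvtColor(cv2.resize(d['frame'][210:310,250:350],None,fx=6,fy=6,interpolation=cv2.INTER_CUBIC),cv2.COLOR_RGB2BGR))
d=load('w4');cv2.imwrite('pics/w4c.png',cv2.cvtColor(cv2.resize(d['frame'][130:310,170:390],None,fx=3.6,fy=3.2,interpolation=cv2.INTER_CUBIC),cv2.COLOR_RGB2BGR))
E
```

```text
[0.50356282 0.20617888 0.        ]
9.3333 [0.50378508 0.20614907 0.17793897] [ 0.1874648  -0.26302538 -0.6310365 ]
```

View pics/w4c.png

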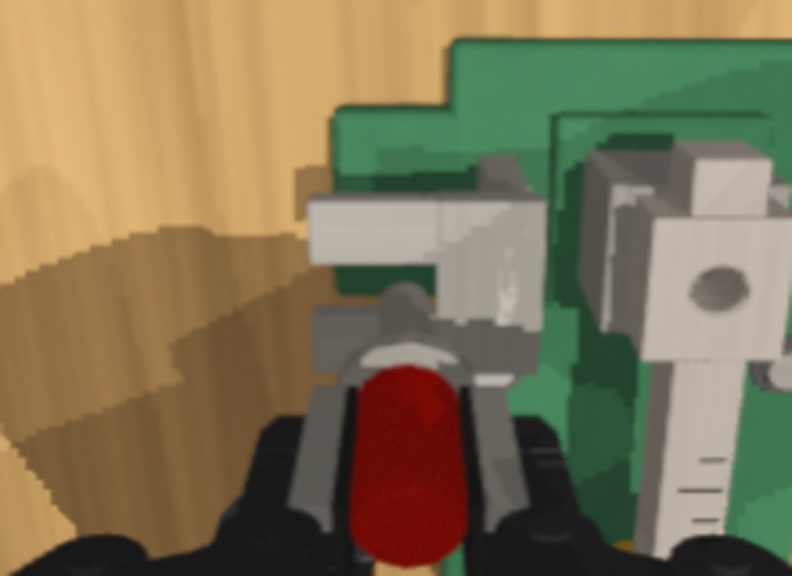

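View pics/c4c.png

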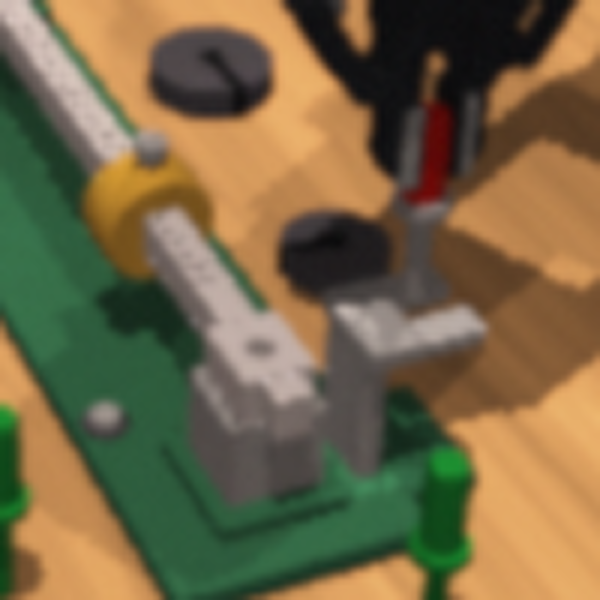

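```bash
python3 - <<'E'
from h import *
d=load('w4');c=lambda u,v:(170+u/3.6,130+v/3.2)
y=np.radians(87.5);ex=np.array([np.cos(y),np.sin(y),0]);ey=np.array([-np.sin(y),np.cos(y),0])
N=np.array([.50356,.20618,.08])
for n,u,v,z in [('upedge',400,264,.08),('lowedge',345,307,.08),('closed',437,275,.08),('tipTop',407,283,.082),('tipL',384,295,.085),('tipR',431,295,.085),('open',309,230,.08),('bore',720,290,.08)]:
    p=onz(d,c(u,v),z)-N;print(n,'x %.1f y %.1f'%(1000*p@ex,1000*p@ey))
E
```

```text
upedge x 6.3 y 1.4
lowedge x -4.6 y 13.1
closed x 3.6 y -6.3
tipTop x 2.3 y -0.0
tipL x 0.6 y 4.7
tipR x 0.6 y -5.0
open x 14.8 y 20.1
bore x -0.3 y -66.1
```

```bash
python3 - <<'E'
from h import *
y=np.radians(87.5);ey=np.array([-np.sin(y),np.cos(y),0])
N=np.array([.5695,.2033,.0])+.066*ey
f0=np.array([.19,-.26,-.63])
for z in (.154,.146,.135,.122,.116,.1145,.1135,.1125,.1118,.111,.110,.109):
    bot.servo_line(N+[0,0,z],velocity=.05)
    o=get_obs();df=o['wrist_force']-f0;print(z,o['position'].round(4),df.round(1))
    if np.abs(df[:2]).max()>6 or abs(df[2])>4: break
print(get_obs()['time_s']);snap('wrist','w5.png')
E
```

```text
0.154 [0.5033 0.2061 0.1537] [-0.7  0.3  0.1]
0.146 [0.5033 0.2061 0.1455] [-1.5  0.9 -0.4]
0.135 [0.5033 0.2061 0.1345] [ 0.1 -0.1 -0.2]
0.122 [0.5033 0.2061 0.1216] [-0.4 -0.4  0.1]
0.116 [0.5034 0.2061 0.1157] [-0.   0.1  0.3]
0.1145 [0.5036 0.2062 0.1145] [-0.1  1.1 -0.2]
0.1135 [0.5035 0.2062 0.1135] [ 0.  -0.1 -0.5]
0.1125 [0.5037 0.2062 0.1127] [-0.8 -0.1  2.1]
0.1118 [0.5038 0.2063 0.1126] [-2.6 -0.  10.1]
12.5583
```

View pics/w5.png

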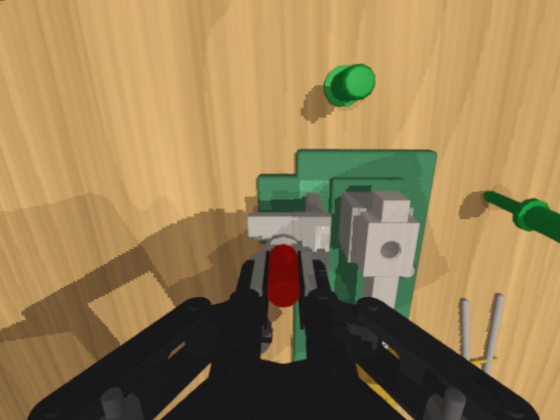

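Contact came at z = 0.1125 TCP, which is collar-on-lug height, with no side load on the way down. Releasing.

```bash
python3 - <<'E'
from h import *
y=np.radians(87.5);ey=np.array([-np.sin(y),np.cos(y),0])
N=np.array([.5695,.2033,.0])+.066*ey
bot.servo_line(N+[0,0,.1125],velocity=.05)
hand.move_gripper(.040,20)
bot.servo_line(N+[0,0,.175],velocity=.1)
q=quat(y)
bot.reach(np.array([.56,.085,.28]),q);bot.dwell(.1)
print(get_obs()['time_s'],get_obs()['wrist_force'])
snap('wrist','w6.png');snap('scene','c6.png')
d=load('c6');cv2.imwrite('pics/c6c.png',cv2.cvtColor(cv2.resize(d['frame'][210:310,250:350],None,fx=6,fy=6,interpolation=cv2.INTER_CUBIC),cv2.COLOR_RGB2BGR))
d=load('w6');cv2.imwrite('pics/w6c.png',cv2.cvtColor(cv2.resize(d['frame'][25:225,195:345],None,fx=3,fy=3,interpolation=cv2.INTER_CUBIC),cv2.COLOR_RGB2BGR))
E
```

```text
14.8083 [-0.26246739 -0.20095162 -0.48131684]
```

View pics/w6c.png

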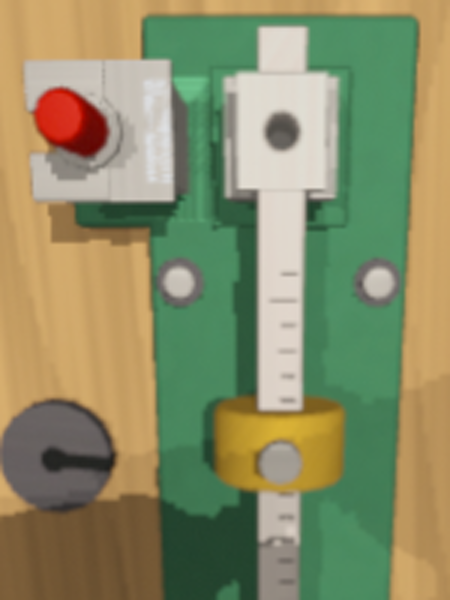

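View pics/c6c.png

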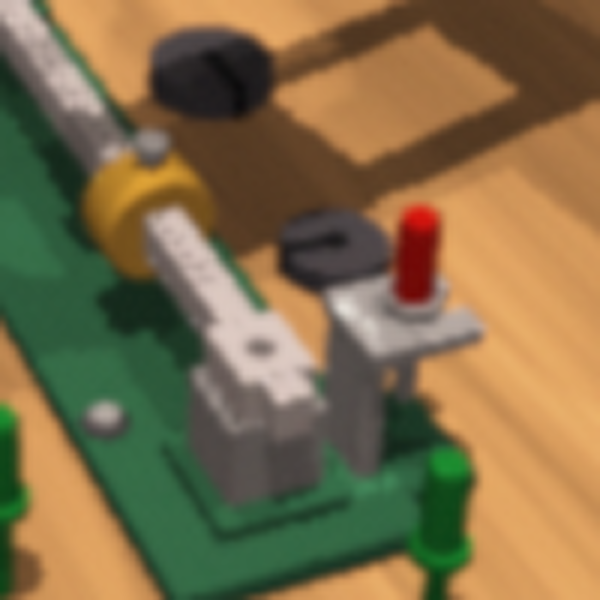

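```bash
python3 - <<'E'
from h import *
d=load('w6');c=lambda u,v:(195+u/3,25+v/3)
y=np.radians(87.5);ex=np.array([np.cos(y),np.sin(y),0]);ey=np.array([-np.sin(y),np.cos(y),0])
B=onz(d,c(281,131),.08);print('bore',B)
for n,u,v,z in [('top',59,114,.124),('collar',90,131,.086)]:
    p=onz(d,c(u,v),z)-B;print(n,'x %.1f y %.1f'%(1000*p@ex,1000*p@ey))
# beam balance
far=onz(d,c(283,27),.08)
for w,u,v,z in [('wfar',279,405,.07),('wnear',279,483,.07),('screw',280,462,.107)]:
    p=onz(d,c(u,v),z);print(w,352+1000*(p-far)@ex,320+1000*(p-B)@ex, p)
E
```

```text
bore [0.5691625  0.20313526 0.08      ]
top x 0.2 y 65.3
collar x -0.5 y 63.5
wfar 225.41436655451963 224.8516476444159 [0.56502908 0.10807673 0.07      ]
wnear 194.52759260038576 193.96487369028202 [0.56386776 0.07721123 0.07      ]
screw 212.33622693841411 211.77350802831035 [0.56437597 0.09501464 0.107     ]
```

The pin hangs upright in the notch: top at y 65.3 and collar on the lug, and the scene view shows the shank below the lug at (400,380). Balance point: (121+210.5)/2 ≈ 165.7, so about (0.5625, 0.049) in world coordinates. Next is the beam grasp.

```bash
python3 - <<'E'
from h import *
y=np.radians(87.47);ex=np.array([np.cos(y),np.sin(y),0])
q=quat(y)
G=np.array([.5693,.2032,0])-.1543*ex;print(G)
hand.move_gripper(.045,25)
bot.reach(G+[0,0,.16],q)
bot.servo_line(G+[0,0,.070],velocity=.07);bot.dwell(.1)
o=get_obs();f0=o['wrist_force'];t0=o['ft_torque'];print(f0,t0,o['position'])
hand.move_gripper(0,20);bot.dwell(.2)
o=get_obs();print(o['time_s'],o['gripper_width'],(o['wrist_force']-f0).round(2),(o['ft_torque']-t0).round(3),o['position'])
snap('wrist','w7.png');snap('scene','c7.png')
d=load('c7');cv2.imwrite('pics/c7c.png',cv2.cvtColor(cv2.resize(d['frame'][180:320,215:340],None,fx=4.2,fy=4.2,interpolation=cv2.INTER_CUBIC),cv2.COLOR_RGB2BGR))
E
```

```text
[0.56248882 0.0490504  0.        ]
[-0.01030314 -0.68648425 -1.1164274 ] [ 0.06032625  0.01029676 -0.01685639] [0.56278237 0.04907161 0.07042965]
17.7917 0.015517390357916902 [-2.16  1.27  6.52] [-0.081  0.418 -0.051] [0.56232046 0.04908307 0.07024377]
```

View pics/w7.png

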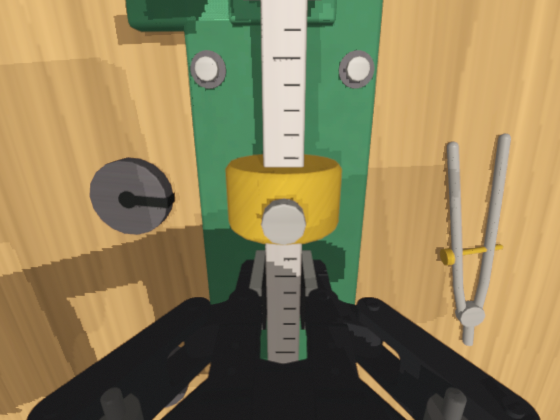

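View pics/c7c.png

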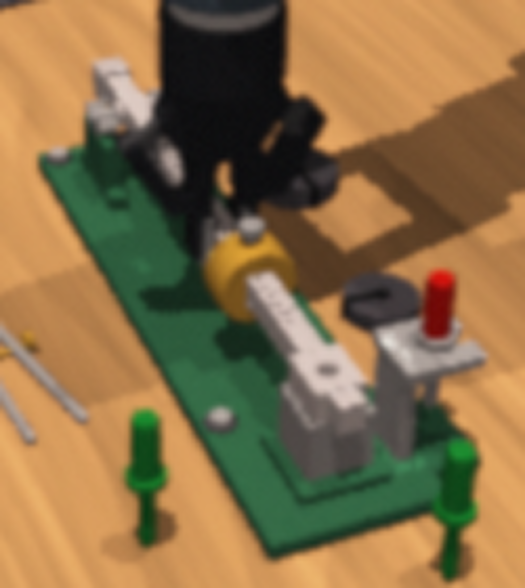

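```bash
python3 - <<'E'
from h import *
d=load('w7')
for n,u,v,z in [('screw',284,222,.107),('L1',228,171,.07),('L2',230,227,.07),('R1',341,171,.07),('R2',340,227,.07)]: print(n,onz(d,(u,v),z))
G=np.array([.56249,.04905,0])
hand.move_gripper(0,100);bot.dwell(.15)
o=get_obs();print(o['wrist_force'].round(2),o['ft_torque'].round(3))
bot.servo_line(G+[0,0,.0755],velocity=.02);bot.dwell(.3)
fs=[];ts=[]
for i in range(6):
    o=get_obs();fs.append(o['wrist_force']);ts.append(o['ft_torque']);bot.dwell(.05)
print(o['time_s'],o['gripper_width'],np.mean(fs,0).round(2),np.mean(ts,0).round(3),o['position'])
snap('scene','c8.png');snap('side','s8.png');snap('wrist','w8.png')
for n,b in (('c8',(180,320,215,340)),('s8',(155,290,175,325))):
    d=load(n);cv2.imwrite('pics/'+n+'c.png',cv2.cvtColor(cv2.resize(d['frame'][b[0]:b[1],b[2]:b[3]],None,fx=4.2,fy=4.2,interpolation=cv2.INTER_CUBIC),cv2.COLOR_RGB2BGR))
E
```

```text
screw [0.56491811 0.09595591 0.107     ]
L1 [0.54083652 0.10595183 0.07      ]
L2 [0.53893629 0.07923142 0.07      ]
R1 [0.59050292 0.1037262  0.07      ]
R2 [0.59056998 0.07690765 0.07      ]
[-3.52  0.    8.54] [-0.024  0.573 -0.096]
19.2333 0.01415942164435049 [ 0.13 -0.03 -7.82] [-0.02   0.01   0.008] [0.56248727 0.04904161 0.07549675]
```

View pics/c8c.png

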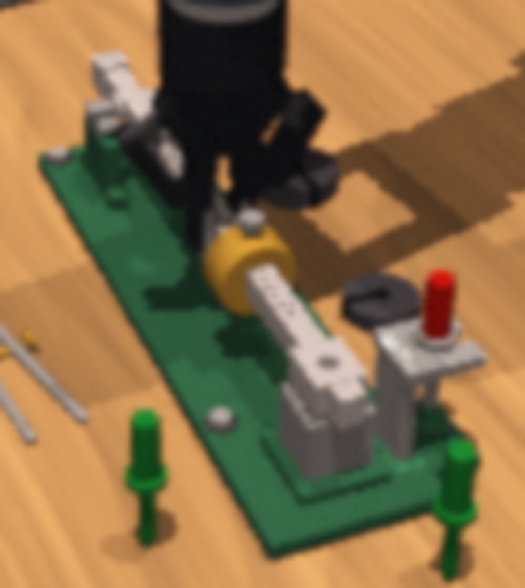

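View pics/s8c.png

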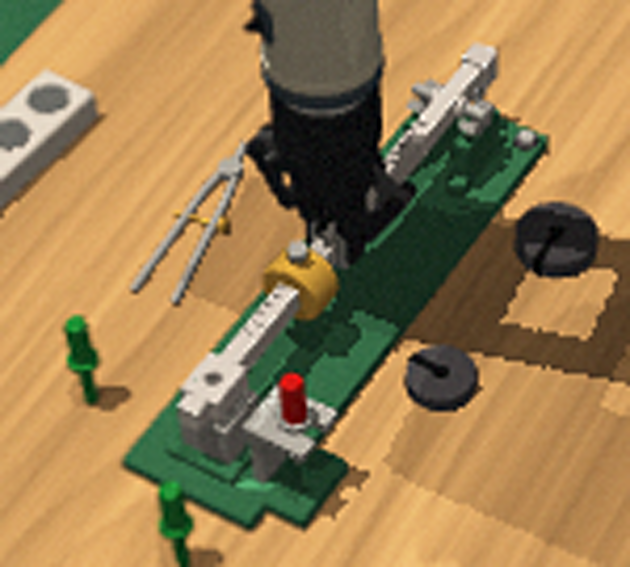

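Force is about 7.3 N, so the beam is fully carried, with near-zero moment, and both ends rose together. Lifting to 8 cm.

```bash
python3 - <<'E'
from h import *
G=np.array([.56249,.04905,0])
bot.servo_line(G+[0,0,.150],velocity=.04);bot.dwell(.5)
fs=[];ts=[]
for i in range(6):
    o=get_obs();fs.append(o['wrist_force']);ts.append(o['ft_torque']);bot.dwell(.05)
print(o['time_s'],o['gripper_width'],np.mean(fs,0).round(2),np.mean(ts,0).round(3),o['position'],o['orientation'])
snap('scene','c9.png');snap('side','s9.png');snap('wrist','w9.png')
for n,b in (('c9',(170,310,215,340)),('s9',(145,280,175,325))):
    d=load(n);cv2.imwrite('pics/'+n+'c.png',cv2.cvtColor(cv2.resize(d['frame'][b[0]:b[1],b[2]:b[3]],None,fx=4.2,fy=4.2,interpolation=cv2.INTER_CUBIC),cv2.COLOR_RGB2BGR))
E
```

```text
22.2 0.014546206238059696 [ 0.03 -0.06 -7.88] [-0.003 -0.007  0.02 ] [0.56252275 0.04905653 0.15002232] [ 0.48882026 -0.51091536  0.51092929 -0.48884712]
```

View pics/c9c.png

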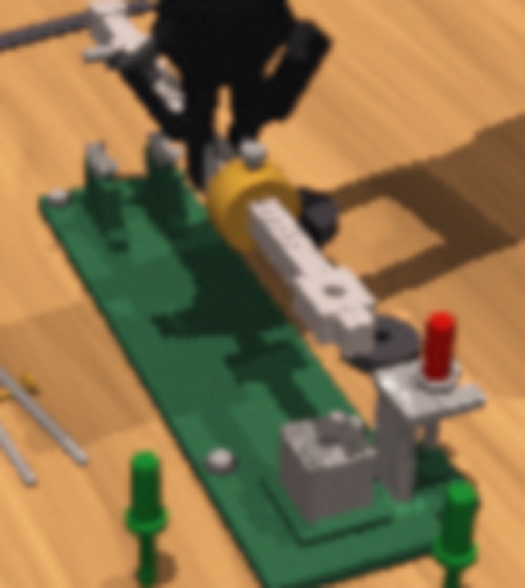

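View pics/s9c.png

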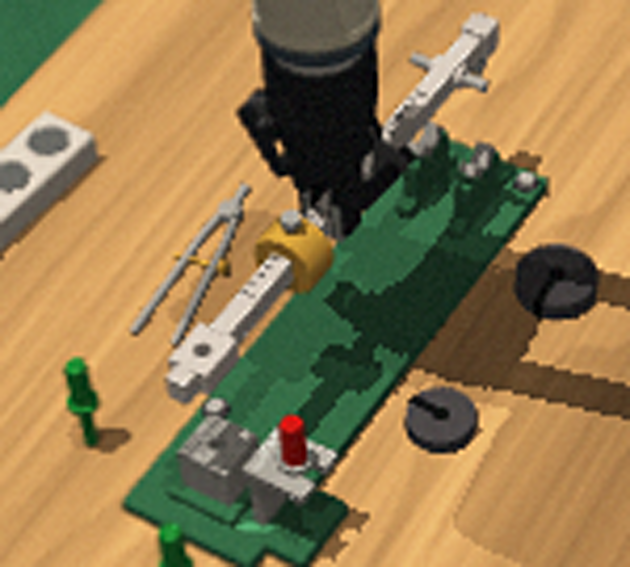

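View pics/w9.png

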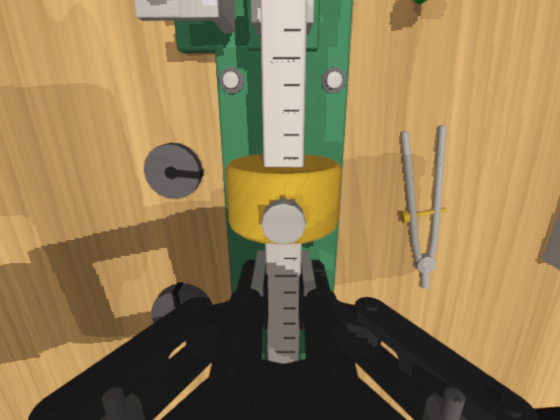

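```bash
python3 - <<'E'
from h import *
s=load('c9');t=load('s9');S=lambda u,v:(215+u/4.2,170+v/4.2);T=lambda u,v:(175+u/4.2,145+v/4.2)
print('hole (z .16 expected)',tri(ray(s,S(336,290)),ray(t,T(201,351))))
print('trunnion -y... end',tri(ray(s,S(92,54)),ray(t,T(415,60))))
print('screw .187',tri(ray(s,S(253,150)),ray(t,T(291,218))))
print('end top mid x=-60, z.16', tri(ray(s,S(108,8)),ray(t,T(484,20))))
print('trun side on .15',onz(t,T(451,74),.15))
# seated reference, same method
s=load('c8');t=load('s8');S=lambda u,v:(215+u/4.2,180+v/4.2);T=lambda u,v:(175+u/4.2,155+v/4.2)
print('hole z .0855',tri(ray(s,S(328,361)),ray(t,T(212,378))))
# wrist: change of beam picture between seated and lifted
a=cv2.cvtColor(load('w7')['frame'],cv2.COLOR_RGB2GRAY);b=cv2.cvtColor(load('w9')['frame'],cv2.COLOR_RGB2GRAY)
for v0,v1 in ((0,70),(90,150),(160,240)):
    tpl=a[v0+6:v1-6,268:300] if v0 else a[v0+8:v1-6,268:300]
    y0=v0+(6 if v0 else 8)
    r=cv2.matchTemplate(b[y0-8:v1+4,260:308],tpl,cv2.TM_CCOEFF_NORMED);_,m,_,l=cv2.minMaxLoc(r);print('shift',l[0]-8,l[1]-8,m)
E
```

```text
hole (z .16 expected) (array([0.56664177, 0.20604222, 0.15844464]), [np.float64(0.0015120386178692474), np.float64(0.0015120386178693588)])
trunnion -y... end (array([ 0.5797752 , -0.11404172,  0.14964775]), [np.float64(0.001784271099959651), np.float64(0.0017842710999595303)])
screw .187 (array([0.56182154, 0.0946558 , 0.18237029]), [np.float64(0.0018018312166706212), np.float64(0.001801831216670714)])
end top mid x=-60, z.16 (array([ 0.54894831, -0.16751008,  0.15663392]), [np.float64(0.004226726239278497), np.float64(0.004226726239278538)])
trun side on .15 [ 0.54992867 -0.11452586  0.15      ]
hole z .0855 (array([0.56706437, 0.20478144, 0.08363035]), [np.float64(0.0016856146675156547), np.float64(0.0016856146675156079)])
shift 0 0 0.9744129180908203
shift 0 0 0.9889751076698303
shift 0 0 0.9684685468673706
```

```bash
python3 - <<'E'
from h import *
bot.dwell(.3);o=get_obs();print(o['time_s'],np.abs(o['joint_vel']).max(),o['position'],o['gripper_width']);hand_in()
E
```

```text
22.7 0.001694017746875239 [0.56248113 0.0490521  0.15001144] 0.014132212255414202
the job is handed in; nothing more can be done
```

The pin is parked in the notch, and the arm is holding the beam still and level above its stand. I handed the job in at 22.7 s.

- **Pin:** I drew it straight up and let it down into the notch. The collar met the lug at the expected height with no side load. The camera check shows it upright: knob top 65.3 mm to the side of the bore, against 66 nominal. The collar centre read 63.5 mm, but part of it was hidden, so that reading is rough.
- **Beam:** I gripped it at beam x ≈ 166, with the weight measured at about 210.5. It was lifted straight up 80 mm.
- **Level and height:** The wrist force is about 7.4 N after the zero offset, with a moment of about 0. The beam sits at the same pixels in the wrist view as when it was seated, so it has not tilted in the grip. The trunnion end came out at z ≈ 0.150 m (target 0.150), and the boss hole rose 74.8 mm over the last 74.5 mm of lift.
- **Disagreements:** The scene and side views differ from the wrist view by up to 3 mm sideways. They also read 1.5 to 5 mm low on some points: the screw top was 182 mm against 187, and the beam's end was a poor fit. These were hand-picked points in coarse images, so I relied on the wrist view and the force readings.
- **Other items:** The discs, dividers and green pins near the rig look undisturbed in the last views. I did not check the clamp, strip or spanner afterwards, but the arm never worked near them.

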